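# Tap a bearing cup square into a spindle housing

### The job

Take the copper-footed drift out of its wooden stand and use its foot to tap the brass bearing cup fully home in the blue spindle housing, a little at a time on alternate sides of its rim, so that it goes in square and never leans more than 6 degrees; touch the cup only with the drift. Then put the drift back upright in its stand, let go, and leave the copper bowl, the stack of blanks and the wooden former where they are.

Things in the scene. Friction and masses are not known exactly. Their poses are not given: they have to be found in the camera images.
- cup: Flanged brass bearing cup, a hollow ring, already started in the bore, leaning up to 3 degrees, its flange 10 to 14 mm above the seat. Origin: centre of the flange's underside; z: the cup's axis, up. Flange 90 mm diameter, 5 mm thick; skirt below it 75 mm diameter, 20 mm long. Tight fit: it stays where it is pushed. It is home when the flange rests on the seat all round, a hard stop.
- cup_rim (a point): Centre of the cup's rim, the part to tap: top of the raised collar, 12 mm above the flange's underside, outer diameter 70 mm, inner 54 mm (open inside; mean radius 31 mm). About 5 N on one side starts that side down (some 10 N at 30 mm/s, more when faster) while the opposite side stays about where it is, so the middle sinks about half as much.
- seat (a point): Centre of the mouth of the bore: the steel face on top of the blue cast housing, 50 mm above the table, z up. The cup is home when its origin is here and its z axis parallel to this one. The housing is bolted down: foot 150 mm (x) by 120 mm (y), 14 mm thick, round body 116 mm in diameter.
- drift: Hand drift, 120 mm tall, roughly 0.25 kg: a copper foot 22 mm in diameter and 58 mm long below a square wooden handle 30 x 30 mm and 62 mm tall, flats facing its x and y axes. Origin: centre of the underside of the foot; z up along the drift. It stands upright in the stand's hole.
- drift_grip (a point): Middle of the drift's wooden handle, 89 mm above the underside of the foot; axes as the drift's.
- stand_hole (a point): Centre of the mouth of the hole in the top of the wooden stand, 45 mm above the table, z up. The stand is a fixed block 85 x 85 x 45 mm; the hole is round, 30 mm in diameter and 35 mm deep, so the standing drift's origin is 35 mm below this point and its handle begins 23 mm above it.
- bowl: Bystander: copper bowl, 90 mm across the rim, 52 mm tall. Origin: centre of its underside. Leave it alone.
- blanks: Bystander: stack of round aluminium blanks, 80 mm in diameter, 21 mm tall, one solid piece. Origin: centre of its underside. Leave it alone.
- former: Bystander: wooden doming former, block 60 x 60 mm with a rounded top, 65 mm tall. Origin: centre of its underside. Leave it alone.

How it is judged:
By the outcome, as a careful person would: the job done as asked, in the order asked, and still so for the second after the job is handed in, with the robot touching nothing.
It also fails if it takes over 54 s, if anything falls off the work surface, if the arm or the gripper's body presses on something with over 40 N, if the wrist force passes 120 N, or if a joint passes its speed limit or range.

### The arm

A 7-joint arm with a two-finger parallel gripper is mounted at the origin on the work surface. World frame = base frame: x ahead of the robot, y to its left, z up, the work surface at z = 0. Lengths are in m, angles in rad, forces in N, time in s.
With the tool pointing down it reaches from about 0.35 to 0.9 m from the base axis. Payload 7.2 kg.
Tool frame: the origin (TCP) lies between the finger pads; the fingertips stand 19 mm ahead of it and the grasp point (between the pads) is the TCP; z points along the fingers, y is the line along which they close (so a half turn about z gives the same grasp; the last joint's range is limited). The gripper opens to 85 mm and grips with 20 to 120 N. Pads are 22 mm wide; open, the fingers measure 114 mm over their backs; the gripper's body (76 mm by 85 mm) begins 54 mm behind the grasp point. The pads swing forward as they close: fully open they stand 13 mm farther back than shut.
Start: joints at [1.074, 0.411, -0.013, 1.596, 0.006, 1.134, -0.082], TCP at [0.26, -0.568, 0.25] pointing down, gripper open.
Joint ranges: [-2.95, 2.95], [-0.29, 1.99], [-1.47, 1.44], [0.14, 2.54], [-1.03, 4.17], [0.13, 1.85], [-2.86, 2.86]. Speed limits (rad/s): [2.39, 2.39, 3.01, 3.01, 3.14, 3.14, 3.14].

### API

Orientations are given as a rotation vector (axis times angle).
In Python, from station import read_state, get_image, get_calibration, sign_off gives the robot as it stands.
- The arm moves only by the tool servo_tool, never from a script. Its argument "increments" is a list of rows, each an object with "translation": the shift along the tool's x, y, z scaled (see below), a list of three; "angular": the turn, a rotation vector about the tool's x, y, z scaled (see below), a list of three. In form: [{"translation": [tx, ty, tz], "angular": [ax, ay, az]}, ...]. A call has 1 to 8 rows; each row is the pose to reach, as a shift and turn from the pose commanded when the call began, along the tool's axes at that moment; what a row does not reach only later rows make up. The controller multiplies each number of a shift by 0.15 m and each number of a turn by 90 degrees. A row lasts 1/12 s, in which the tool goes at most 41.7 mm and 7.16 degrees, less where a joint would pass 70% of its speed; a pose out of reach is approached as far as the arm can. A call with a number of a shift or a turn outside -1 to 1 is refused whole. A call with a gripper value outside its range is refused whole. "grip" is the opening, from -1 (shut) to 1 (fully open), set as the call begins (left out, the last holds). The fingers move at their own pace and stop on an object; the grip force is fixed at half the most. Time passes only in rows, so rows that repeat a pose let the fingers close. It gives the time, the measured TCP pose, the force, the opening and the grip force at its end, in the units of the state.
- read_state(): the state, without advancing time (a new reading comes with each control period).
- get_image(name): name is "scene" or "top" or "wrist"; returns (picture, depth): 384x512x3 uint8, red, green, blue; 384x512 float32, m along the optical axis (not along the pixel's ray), 0 where there is no reading.
- get_calibration(name): a dict with "fov_y" (degrees; the focal length in pixels is half the picture's height over the tangent of half this angle, whatever the lens; pixels are square), "cx", "cy" (the principal point, pixels), "R" (3x3) and "t" (3): a world point X has camera coordinates R X + t. Camera axes: x right, y down, z forward; pixel columns grow to the right and rows downward; lengths in m; the calibration is good to about 2 mm. A picture is of the moment at which its call begins: read the wrist's pose just before it. get_calibration takes no time and is no camera call; for the wrist camera it gives the pose at the moment of the call.
- sign_off(): hands the job in; it is judged then, once.
The state is a dict: "t": time; "qpos": joint angles; "joint_vel": joint speeds; "joint_efforts": joint torques, N m; "tool_pos": TCP position; "eef_rot": TCP orientation; "wrist_force": force on the tool from outside, world axes, zero at the start; "moment": the same for the moment, N m; "grip_width": finger opening in m; "grip_force": force on a finger pad.
Only numpy, scipy, OpenCV 4.12 (cv2) and the standard library are available. Lean on these libraries where they do the work, as an engineer would, in place of code of your own. Each camera call takes 0.05 s, during which the arm holds its last target. There are 200 camera calls.

## Working session

There is one attempt and no reset: what is moved stays moved. The work goes in short steps, Python scripts to look and compute and a tool call to move; the robot and the scene stay as the last step left them, time stands still between calls to the robot, and variables do not carry over. Pictures are saved under pics/ and viewed, at most 10 in all, crops included, and the job is handed in when it is done.

Besides the shell and the picture viewer there is one more tool, called after ">>>" as a command line: name --argument value ..., lists and objects as JSON in quotes. servo_tool: Moves the arm, as the interface text tells. Shifts and turns lie within -1 to 1; 1 stands for 0.15 m of shift or 90 degrees of turn. Its arguments: {"type":"object","properties":{"increments":{"type":"array","items":{"type":"object","properties":{"translation":{"type":"array","items":{"type":"number"}},"angular":{"type":"array","items":{"type":"number"}}}}},"grip":{"type":"number"}},"required":["increments"]}

```bash
mkdir -p pics; cat > h.py <<'E'
import numpy as np, cv2
from station import *
from scipy.spatial.transform import Rotation as Ro
def cloud(n):
    c=get_calibration(n); im,d=get_image(n)
    f=192/np.tan(np.radians(c['fov_y'])/2)
    v,u=np.mgrid[0:384,0:512]
    P=np.stack([(u-c['cx'])/f*d,(v-c['cy'])/f*d,d],-1)
    W=(P-np.array(c['t']))@np.array(c['R'])
    W[d==0]=np.nan
    return im,W
def rel(p,s=None):
    "world target -> scaled tool translation"
    s=s or read_state()
    return Ro.from_rotvec(s['eef_rot']).inv().apply(np.array(p)-s['tool_pos'])/0.15
E
python3 - <<'E'
from h import *
s=read_state();print(s['t'],s['tool_pos'],s['eef_rot'],Ro.from_rotvec(s['eef_rot']).as_matrix().round(3))
a,W=cloud('top');b,V=cloud('scene')
np.savez('a.npz',a=a,W=W,b=b,V=V)
cv2.imwrite('pics/1.png',cv2.resize(a[...,::-1],(800,600)));cv2.imwrite('pics/2.png',cv2.resize(b[...,::-1],(800,600)))
print(get_calibration('top'))
E
```

```text
0.0 [ 0.25962872 -0.56800269  0.24944343] [-3.06813074e+00 -6.68047532e-01  6.65544521e-04] [[ 0.909  0.416 -0.001]
 [ 0.416 -0.909  0.001]
 [-0.    -0.002 -1.   ]]
{'fov_y': 46.67972022639849, 'cx': 253.97088770684363, 'cy': 194.96228776916368, 'R': array([[-0.02537184, -0.99967594,  0.00206981],
       [-0.99369675,  0.02499382, -0.10927986],
       [ 0.10919271, -0.00482939, -0.99400887]]), 't': array([-0.00242397,  0.6410305 ,  0.98588717])}
```

View pics/1.png

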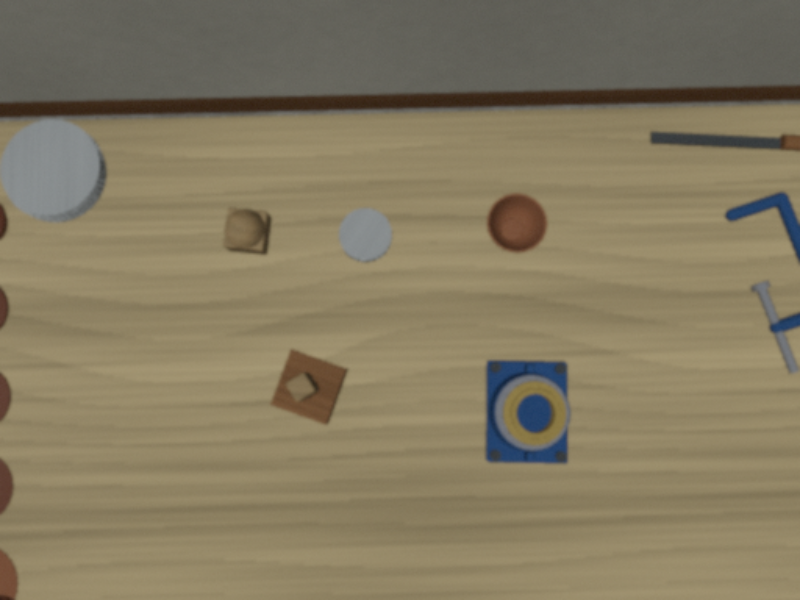

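View pics/2.png

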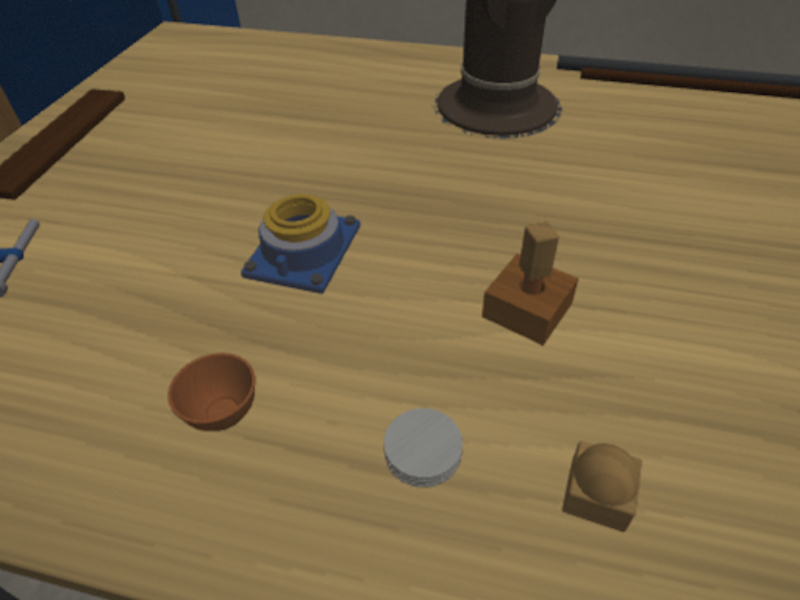

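The top view shows the drift at (300,387), the stand at (310,386), the housing and cup at (530,412), and the bystanders along row ~230, all in the 800x600 picture. Next I'll measure from depth and colour.

```bash
cat > m.py <<'E'
from h import *
z=np.load('a.npz');a,W,b,V=z['a'],z['W'],z['b'],z['V']
def rep(n,W,m):
    P=W[m]; print(n,m.sum(),'med',np.nanmedian(P,0).round(4) if len(P) else '')
    if len(P)>5:
        Q=P[:,:2].astype(np.float32)*1000; r=cv2.minAreaRect(Q); print('   rect',np.round(r[0],1),np.round(r[1],1),round(r[2],1),'z',np.nanpercentile(P[:,2],[2,98]).round(4))
for n,im,W in(('top',a,W),('scene',b,V)):
    x,y,zz=np.moveaxis(W,-1,0)
    near=(x>.2)&(x<.48)
    st=near&(y>0.02)&(y<.35)
    rep(n+' stand',W,st&(zz>.035)&(zz<.055))
    rep(n+' drifttop',W,st&(zz>.122)&(zz<.14))
    rep(n+' drift hi',W,st&(zz>.08)&(zz<.14))
    ho=near&(y<0)&(y>-.35)
    rep(n+' steel',W,ho&(zz>.045)&(zz<.055))
    hsv=cv2.cvtColor(im,cv2.COLOR_RGB2HSV)
    br=(hsv[...,0]>17)&(hsv[...,0]<32)&(hsv[...,1]>120)&ho&(zz>.055)
    rep(n+' brass',W,br)
    rep(n+' collar',W,br&(zz>.070))
    m=br&(zz>.071)
    # plane fit
    P=W[m]
    if len(P)>20:
        A=np.c_[P[:,:2]-P[:,:2].mean(0),np.ones(len(P))];c=np.linalg.lstsq(A,P[:,2],rcond=None)[0];print('  plane',c.round(4),np.std(A@c-P[:,2]).round(4))
    rep(n+' blue foot',W,ho&(hsv[...,0]>100)&(hsv[...,0]<125)&(hsv[...,1]>120)&(zz>.005)&(zz<.022))
E
python3 m.py
```

```text
top stand 21 med [0.4767 0.0944 0.0454]
   rect [476.4  96.4] [19.3  4.7] 88.3 z [0.0395 0.0501]
top drifttop 0 med 
top drift hi 0 med 
top steel 281 med [ 0.45   -0.1904  0.0492]
   rect [ 453.1 -204.3] [ 52.1 107.2] 0.2 z [0.0455 0.0533]
top brass 293 med [ 0.4577 -0.2093  0.0697]
   rect [ 459.6 -205.7] [82.3 40.4] 90.0 z [0.0642 0.0774]
top collar 139 med [ 0.4601 -0.2105  0.0737]
   rect [ 460.7 -201. ] [73.9 36.7] 88.4 z [0.0703 0.0778]
  plane [-0.0246  0.0208  0.0742] 0.0017
top blue foot 610 med [ 0.432  -0.2058  0.0141]
   rect [ 445.4 -203.4] [113.6  72.5] 86.9 z [0.0103 0.0194]
scene stand 10 med [0.4764 0.0883 0.0459]
   rect [475.5  87.5] [7.6 5.9] 5.2 z [0.0445 0.0468]
scene drifttop 0 med 
scene drift hi 0 med 
scene steel 154 med [ 0.4596 -0.1993  0.0505]
   rect [ 458.9 -195. ] [82.2 38.1] 87.8 z [0.0455 0.0546]
scene brass 327 med [ 0.4586 -0.212   0.0696]
   rect [ 458.4 -208.3] [89.1 43.1] 90.0 z [0.0557 0.0767]
scene collar 148 med [ 0.4602 -0.207   0.074 ]
   rect [ 463.1 -202.5] [77.2 33.5] 89.9 z [0.0701 0.077 ]
  plane [-0.0075  0.0241  0.0743] 0.0015
scene blue foot 105 med [ 0.4401 -0.1519  0.014 ]
   rect [ 441.3 -150.8] [68.9 28.3] 23.5 z [0.0094 0.0163]
```

```bash
sed -i 's/(x<.48)/(x<.62)/' m.py; python3 m.py
```

```text
top stand 1186 med [0.5257 0.1081 0.0453]
   rect [526.6 113.5] [85.1 84.9] 69.1 z [0.0417 0.0488]
top drifttop 216 med [0.5263 0.1134 0.1302]
   rect [526.8 113.1] [29.9 29.8] 30.8 z [0.1258 0.1339]
top drift hi 256 med [0.5264 0.1114 0.1298]
   rect [526.7 113.1] [30.  29.9] 31.3 z [0.0844 0.1339]
top steel 593 med [ 0.4834 -0.1904  0.0494]
   rect [ 481.8 -204.9] [107.6 108.1] 42.5 z [0.0455 0.0537]
top brass 594 med [ 0.4809 -0.2075  0.0707]
   rect [ 481.4 -206.5] [81.7 81.6] 42.8 z [0.0644 0.0778]
top collar 315 med [ 0.4866 -0.2023  0.074 ]
   rect [ 480.6 -202.1] [74.3 74. ] 83.3 z [0.0703 0.0789]
  plane [0.0057 0.0228 0.0744] 0.0019
top blue foot 1178 med [ 0.4777 -0.2079  0.0141]
   rect [ 480.9 -204.9] [114.6 143.5] 86.9 z [0.0102 0.0197]
scene stand 1354 med [0.5393 0.1118 0.0454]
   rect [525.6 110.5] [86.1 88.7] 69.4 z [0.0362 0.0494]
scene drifttop 253 med [0.5307 0.1107 0.13  ]
   rect [526.1 110.9] [30.8 30.8] 30.0 z [0.1225 0.132 ]
scene drift hi 644 med [0.5352 0.1104 0.1144]
   rect [526.7 110.9] [31.7 31.2] 30.0 z [0.0818 0.1316]
scene steel 644 med [ 0.5101 -0.1965  0.0502]
   rect [ 492.9 -205.4] [ 86.7 108.2] 14.7 z [0.0454 0.0542]
scene brass 800 med [ 0.4914 -0.2046  0.0695]
   rect [ 485.3 -206.1] [82.  87.5] 32.4 z [0.0557 0.077 ]
scene collar 350 med [ 0.4879 -0.2006  0.0744]
   rect [ 483.1 -203.1] [75.7 78.1] 17.4 z [0.0701 0.0776]
  plane [0.0057 0.016  0.0746] 0.0017
scene blue foot 529 med [ 0.5332 -0.1791  0.0143]
   rect [ 484.  -205.4] [114.6 144.1] 87.0 z [0.0096 0.0164]
```

>>> servo_tool --increments '[{"translation": [0.875, -0.845, 0], "angular": [0, 0, 0]}, {"translation": [0.875, -0.845, 0], "angular": [0, 0, 0]}, {"translation": [0.875, -0.845, 0], "angular": [0, 0, 0]}, {"translation": [0.875, -0.845, 0], "angular": [0, 0, 0]}, {"translation": [0.875, -0.845, 0], "angular": [0, 0, 0]}]' --grip 1

```text
t: 0.52
tool_pos: [0.3288, -0.3929, 0.25]
eef_rot: [-3.065, -0.676, -0.001]
wrist_force: [0.0, 0.7, 0.1]
grip_width: 0.0857
grip_force: 0.0
```

>>> servo_tool --increments '[{"translation": [0.875, -0.845, 0], "angular": [0, 0, 0]}, {"translation": [0.875, -0.845, 0], "angular": [0, 0, 0]}, {"translation": [0.875, -0.845, 0], "angular": [0, 0, 0]}, {"translation": [0.875, -0.845, 0], "angular": [0, 0, 0]}, {"translation": [0.875, -0.845, 0], "angular": [0, 0, 0]}]'

```text
t: 0.93
tool_pos: [0.3948, -0.2231, 0.2503]
eef_rot: [-3.066, -0.677, -0.001]
wrist_force: [-0.2, 0.2, -0.5]
grip_width: 0.0854
grip_force: 0.0
```

>>> servo_tool --increments '[{"translation": [0.875, -0.845, 0], "angular": [0, 0, 0]}, {"translation": [0.875, -0.845, 0], "angular": [0, 0, 0]}, {"translation": [0.875, -0.845, 0], "angular": [0, 0, 0]}, {"translation": [0.875, -0.845, 0], "angular": [0, 0, 0]}, {"translation": [0.875, -0.845, 0], "angular": [0, 0, 0]}]'

```text
t: 1.35
tool_pos: [0.4611, -0.053, 0.2505]
eef_rot: [-3.066, -0.677, -0.002]
wrist_force: [0.4, 0.1, 0.2]
grip_width: 0.0855
grip_force: 0.0
```

>>> servo_tool --increments '[{"translation": [0.875, -0.845, 0], "angular": [0, 0, -0.06]}, {"translation": [0.875, -0.845, 0], "angular": [0, 0, -0.06]}, {"translation": [0.875, -0.845, 0], "angular": [0, 0, -0.06]}, {"translation": [0.875, -0.845, 0], "angular": [0, 0, -0.06]}, {"translation": [0.875, -0.845, 0], "angular": [0, 0, -0.06]}, {"translation": [0.875, -0.845, 0], "angular": [0, 0, -0.06]}, {"translation": [0.875, -0.845, 0], "angular": [0, 0, -0.06]}]'

```text
t: 1.93
tool_pos: [0.5262, 0.1119, 0.2496]
eef_rot: [-3.033, -0.816, 0.002]
wrist_force: [-0.2, -0.9, -0.0]
grip_width: 0.0853
grip_force: 0.0
```

```bash
python3 - <<'E'
from h import *
s=read_state();print(s['t'],s['tool_pos'],Ro.from_rotvec(s['eef_rot']).as_matrix().round(4).tolist(),s['qpos'])
im,W=cloud('wrist');zz=W[...,2]
m=(zz>.122)&(zz<.14);r=cv2.minAreaRect(W[m][:,:2].astype(np.float32)*1000);print(m.sum(),r)
m=(zz>.04)&(zz<.05);print(m.sum(),cv2.minAreaRect(W[m][:,:2].astype(np.float32)*1000))
print(rel([.5263,.112,.100]))
E
```

```text
1.9333 [0.52617456 0.11185518 0.24959194] [[0.8651, 0.5016, -0.0014], [0.5016, -0.8651, -0.0], [-0.0012, -0.0007, -1.0]] [ 0.09253613  0.30678709 -0.48484271  1.78286065  0.15870061  1.09200027
 -1.49196835]
1296 ((523.4130249023438, 111.01689147949219), (30.62228775024414, 29.91716766357422), 31.061708450317383)
4885 ((511.26568603515625, -29.2442626953125), (386.4851379394531, 104.09686279296875), 85.16083526611328)
[ 0.00807835 -0.00838878  0.99783399]
```

>>> servo_tool --increments '[{"translation": [0, 0, 0.4], "angular": [0, 0, 0]}, {"translation": [0, 0, 0.8], "angular": [0, 0, 0]}, {"translation": [0, 0, 1.0], "angular": [0, 0, 0]}, {"translation": [0, 0, 1.0], "angular": [0, 0, 0]}, {"translation": [0, 0, 1.0], "angular": [0, 0, 0]}, {"translation": [0, 0, 1.0], "angular": [0, 0, 0]}]'

```text
t: 2.48
tool_pos: [0.5258, 0.1093, 0.0998]
eef_rot: [3.035, 0.81, -0.005]
wrist_force: [-0.3, -0.0, 0.6]
grip_width: 0.0852
grip_force: 0.0
```

>>> servo_tool --increments '[{"translation": [0, 0, 0], "angular": [0, 0, 0]}, {"translation": [0, 0, 0], "angular": [0, 0, 0]}, {"translation": [0, 0, 0], "angular": [0, 0, 0]}, {"translation": [0, 0, 0], "angular": [0, 0, 0]}, {"translation": [0, 0, 0], "angular": [0, 0, 0]}, {"translation": [0, 0, 0], "angular": [0, 0, 0]}, {"translation": [0, 0, 0], "angular": [0, 0, 0]}, {"translation": [0, 0, 0], "angular": [0, 0, 0]}]' --grip -1

```text
t: 3.15
tool_pos: [0.5272, 0.1113, 0.1016]
eef_rot: [3.034, 0.812, 0.003]
wrist_force: [-0.8, -0.4, 7.1]
grip_width: 0.0294
grip_force: 58.9
```

>>> servo_tool --increments '[{"translation": [0, 0, -0.2], "angular": [0, 0, 0]}, {"translation": [0, 0, -0.4], "angular": [0, 0, 0]}, {"translation": [0, 0, -0.65], "angular": [0, 0, 0]}, {"translation": [0, 0, -0.85], "angular": [0, 0, 0]}, {"translation": [0, 0, -0.85], "angular": [0, 0, 0]}, {"translation": [0, 0, -0.85], "angular": [0, 0, 0]}]'

```text
t: 3.65
tool_pos: [0.5272, 0.1111, 0.2295]
eef_rot: [3.034, 0.812, 0.006]
wrist_force: [0.1, -0.9, -2.2]
grip_width: 0.0294
grip_force: 60.3
```

```bash
python3 - <<'E'
from h import *
s=read_state();print(s['t'],s['tool_pos'],Ro.from_rotvec(s['eef_rot']).as_matrix().round(4).tolist(),s['wrist_force'],s['grip_width'])
im,W=cloud('scene')
x,y,zz=np.moveaxis(W,-1,0)
cv2.imwrite('pics/3.png',cv2.resize(im[80:240,260:460,::-1],(750,600)))
hsv=cv2.cvtColor(im,cv2.COLOR_RGB2HSV)
m=(x>.45)&(x<.6)&(y>.03)&(y<.2)&(zz>.1)&(zz<.18)
for lo in np.arange(.1,.18,.01):
    k=m&(zz>lo)&(zz<lo+.01)
    print(lo.round(3),k.sum(),np.nanmean(W[k],0).round(4) if k.any() else '',np.nanmin(y[k]) if k.any() else '',np.nanmax(y[k]) if k.any() else '')
print(np.nanmin(zz[m]))
E
```

```text
3.65 [0.52723294 0.11114567 0.22954424] [[0.8664, 0.4994, 0.0038], [0.4994, -0.8664, 0.0003], [0.0034, 0.0017, -1.0]] [ 0.09848287 -0.9097502  -2.24964744] 0.02938699937674626
0.1 0   
0.11 0   
0.12 0   
0.13 7 [0.5338 0.1091 0.1393] 0.10059754153174291 0.11465450166534742
0.14 59 [0.5339 0.1103 0.145 ] 0.09948112180762088 0.12132408038399364
0.15 64 [0.5339 0.11   0.1551] 0.09945132973876653 0.12119764566062169
0.16 62 [0.534  0.1102 0.165 ] 0.09993488242710905 0.12129124246008224
0.17 69 [0.534  0.11   0.1748] 0.09942611842462215 0.12129072762401556
0.138148759809812
```

View pics/3.png

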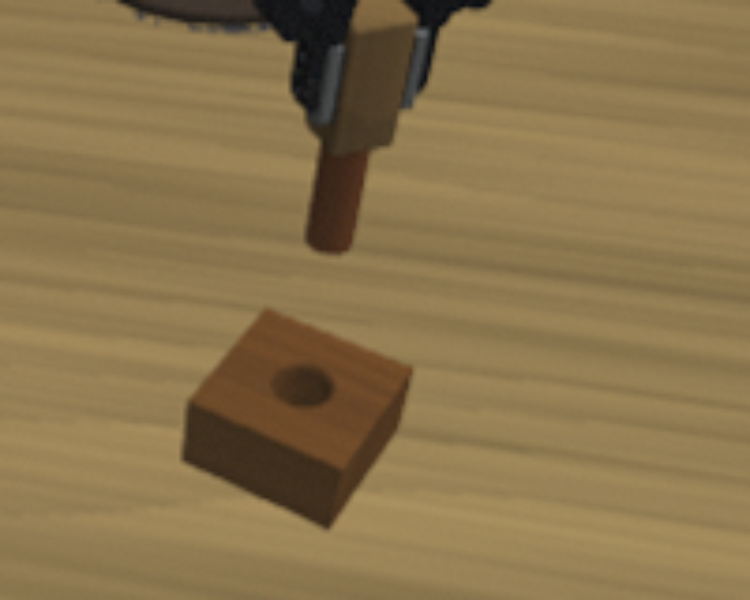

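>>> servo_tool --increments '[{"translation": [-0.15, 0.186, 0], "angular": [0, 0, 0]}, {"translation": [-0.3, 0.37, 0], "angular": [0, 0, 0]}, {"translation": [-0.45, 0.56, 0], "angular": [0, 0, 0]}, {"translation": [-0.6, 0.745, 0], "angular": [0, 0, 0]}]'

```text
t: 4.03
tool_pos: [0.5027, -0.0323, 0.2258]
eef_rot: [-3.033, -0.813, 0.005]
wrist_force: [1.4, -0.5, -1.7]
grip_width: 0.0293
grip_force: 60.2
```

>>> servo_tool --increments '[{"translation": [-0.15, 0.186, 0], "angular": [0, 0, 0]}, {"translation": [-0.3, 0.37, 0], "angular": [0, 0, 0]}, {"translation": [-0.45, 0.56, 0], "angular": [0, 0, 0]}, {"translation": [-0.6, 0.745, 0.1], "angular": [0, 0, 0]}, {"translation": [-0.6, 0.745, 0.27], "angular": [0, 0, 0]}, {"translation": [-0.6, 0.745, 0.27], "angular": [0, 0, 0]}, {"translation": [-0.6, 0.745, 0.27], "angular": [0, 0, 0]}]'

```text
t: 4.62
tool_pos: [0.4804, -0.1719, 0.185]
eef_rot: [-3.031, -0.811, 0.007]
wrist_force: [-0.2, 0.4, -2.5]
grip_width: 0.0294
grip_force: 60.0
```

```bash
cat > look.py <<'E'
import sys
from h import *
s=read_state();print(s['t'],s['tool_pos'].round(4),s['wrist_force'],s['grip_width'])
im,W=cloud('scene');x,y,zz=np.moveaxis(W,-1,0)
if len(sys.argv)>1: cv2.imwrite(sys.argv[1],cv2.resize(im[80:200,130:260,::-1],(650,600)))
hsv=cv2.cvtColor(im,cv2.COLOR_RGB2HSV);h,S=hsv[...,0],hsv[...,1]
nr=(x>.4)&(x<.56)&(y<-.12)&(y>-.29)
cop=nr&(h<15)&(S>80)&(zz>.06)
if cop.any(): print('foot min z',np.nanmin(zz[cop]).round(4),np.nanmean(W[cop],0).round(4))
br=nr&(h>17)&(h<32)&(S>120)&(zz>.045)&(zz<.08)
P=W[br];z=P[:,2];top=P[(z>np.percentile(z,97)-.0045)]
r=np.hypot(*(top[:,:2]-[.482,-.205]).T);top=top[(r<.037)&(r>.025)]
A=np.c_[top[:,:2]-[.482,-.205],np.ones(len(top))];c=np.linalg.lstsq(A,top[:,2],rcond=None)[0]
print('rim plane',len(top),c.round(4),'lean deg',np.degrees(np.hypot(*c[:2])).round(2))
E
python3 look.py pics/4.png
```

```text
4.6167 [ 0.4804 -0.1719  0.185 ] [-0.23130003  0.39359137 -2.47754255] 0.029367717578951343
foot min z 0.0953 [ 0.4861 -0.1679  0.1252]
rim plane 230 [0.0066 0.0201 0.0749] lean deg 1.21
```

View pics/4.png

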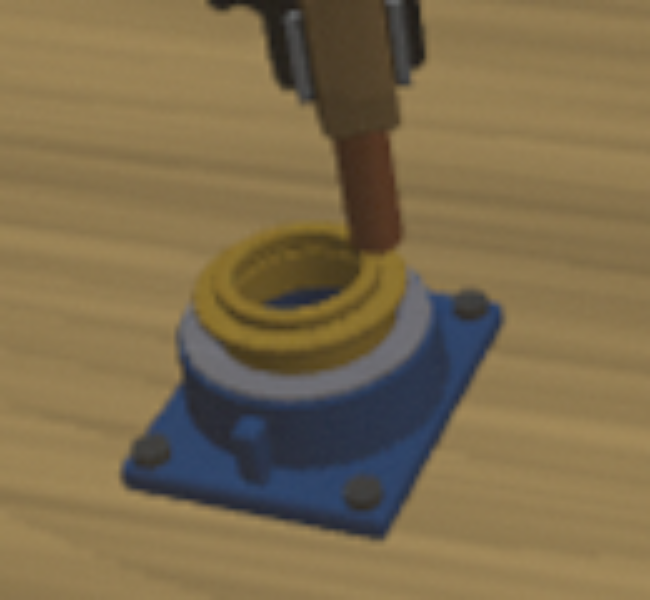

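>>> servo_tool --increments '[{"translation": [0, 0, 0.06], "angular": [0, 0, 0]}, {"translation": [0, 0, 0.1], "angular": [0, 0, 0]}, {"translation": [0, 0, 0.115], "angular": [0, 0, 0]}, {"translation": [0, 0, 0.13], "angular": [0, 0, 0]}, {"translation": [0, 0, 0.14], "angular": [0, 0, 0]}, {"translation": [0, 0, 0.14], "angular": [0, 0, 0]}]'

```text
t: 5.17
tool_pos: [0.4824, -0.172, 0.1665]
eef_rot: [-3.034, -0.813, -0.0]
wrist_force: [-0.3, -0.4, -1.0]
grip_width: 0.0292
grip_force: 60.4
```

```bash
python3 look.py
```

```text
5.1667 [ 0.4824 -0.172   0.1665] [-0.28161667 -0.35350925 -1.02039658] 0.029155468059343687
foot min z 0.0763 [ 0.4885 -0.1683  0.1077]
rim plane 208 [0.009  0.0066 0.074 ] lean deg 0.64
```

>>> servo_tool --increments '[{"translation": [0, 0, 0.01], "angular": [0, 0, 0]}, {"translation": [0, 0, 0.02], "angular": [0, 0, 0]}, {"translation": [0, 0, 0.02], "angular": [0, 0, 0]}]'

```text
t: 5.47
tool_pos: [0.4825, -0.1722, 0.1634]
eef_rot: [-3.035, -0.813, -0.001]
wrist_force: [-0.1, 2.7, 2.2]
grip_width: 0.0291
grip_force: 61.0
```

```bash
python3 look.py
```

```text
5.4667 [ 0.4825 -0.1722  0.1634] [-0.05367967  2.67343121  2.2476622 ] 0.029058335217361893
foot min z 0.0717 [ 0.4889 -0.1685  0.1085]
rim plane 207 [ 0.0034 -0.0147  0.0724] lean deg 0.87
```

>>> servo_tool --increments '[{"translation": [0, 0, -0.08], "angular": [0, 0, 0]}, {"translation": [-0.107, 0.185, -0.08], "angular": [0, 0, 0]}, {"translation": [-0.213, 0.37, -0.08], "angular": [0, 0, 0]}, {"translation": [-0.213, 0.37, -0.05], "angular": [0, 0, 0]}, {"translation": [-0.213, 0.37, -0.025], "angular": [0, 0, 0]}, {"translation": [-0.213, 0.37, -0.01], "angular": [0, 0, 0]}, {"translation": [-0.213, 0.37, 0.005], "angular": [0, 0, 0]}, {"translation": [-0.213, 0.37, 0.017], "angular": [0, 0, 0]}]'

```text
t: 6.18
tool_pos: [0.4821, -0.2371, 0.1611]
eef_rot: [3.033, 0.813, -0.001]
wrist_force: [-2.8, -4.1, 6.0]
grip_width: 0.0295
grip_force: 61.1
```

>>> servo_tool --increments '[{"translation": [0, 0, 0], "angular": [0, 0, 0]}, {"translation": [0, 0, 0], "angular": [0, 0, 0]}]'

```text
t: 6.35
tool_pos: [0.4825, -0.236, 0.1609]
eef_rot: [3.034, 0.814, 0.001]
wrist_force: [-0.3, -1.9, 0.2]
grip_width: 0.0293
grip_force: 60.5
```

```bash
python3 look.py
```

```text
6.35 [ 0.4825 -0.236   0.1609] [-0.26610549 -1.85717359  0.17802283] 0.029314696656879254
foot min z 0.0704 [ 0.4889 -0.2322  0.1067]
rim plane 216 [0.0089 0.0139 0.0699] lean deg 0.94
```

>>> servo_tool --increments '[{"translation": [0, 0, -0.08], "angular": [0, 0, 0]}, {"translation": [0.107, -0.185, -0.08], "angular": [0, 0, 0]}, {"translation": [0.213, -0.37, -0.08], "angular": [0, 0, 0]}, {"translation": [0.213, -0.37, -0.04], "angular": [0, 0, 0]}, {"translation": [0.213, -0.37, -0.015], "angular": [0, 0, 0]}, {"translation": [0.213, -0.37, 0], "angular": [0, 0, 0]}, {"translation": [0.213, -0.37, 0.012], "angular": [0, 0, 0]}, {"translation": [0.213, -0.37, 0.023], "angular": [0, 0, 0]}]'

```text
t: 7.07
tool_pos: [0.4827, -0.1721, 0.1575]
eef_rot: [-3.034, -0.811, -0.001]
wrist_force: [-0.6, 5.4, 6.2]
grip_width: 0.0296
grip_force: 61.3
```

>>> servo_tool --increments '[{"translation": [0, 0, 0], "angular": [0, 0, 0]}, {"translation": [0, 0, 0], "angular": [0, 0, 0]}]'

```text
t: 7.23
tool_pos: [0.4824, -0.1732, 0.1572]
eef_rot: [3.035, 0.811, 0.0]
wrist_force: [0.0, 1.7, 0.5]
grip_width: 0.0293
grip_force: 60.8
```

```bash
python3 look.py
```

```text
7.2333 [ 0.4824 -0.1732  0.1572] [0.04099177 1.74263138 0.479142  ] 0.029250587871580542
foot min z 0.0675 [ 0.4893 -0.1692  0.105 ]
rim plane 194 [ 0.0106 -0.0337  0.0665] lean deg 2.02
```

>>> servo_tool --increments '[{"translation": [0, 0, -0.08], "angular": [0, 0, 0]}, {"translation": [-0.107, 0.185, -0.08], "angular": [0, 0, 0]}, {"translation": [-0.213, 0.37, -0.08], "angular": [0, 0, 0]}, {"translation": [-0.213, 0.37, -0.04], "angular": [0, 0, 0]}, {"translation": [-0.213, 0.37, -0.018], "angular": [0, 0, 0]}, {"translation": [-0.213, 0.37, -0.004], "angular": [0, 0, 0]}, {"translation": [-0.213, 0.37, 0.01], "angular": [0, 0, 0]}, {"translation": [-0.213, 0.37, 0.02], "angular": [0, 0, 0]}]'

```text
t: 7.95
tool_pos: [0.4823, -0.2373, 0.1547]
eef_rot: [3.033, 0.812, -0.0]
wrist_force: [-1.2, -4.8, 4.9]
grip_width: 0.0294
grip_force: 61.3
```

>>> servo_tool --increments '[{"translation": [0, 0, 0], "angular": [0, 0, 0]}, {"translation": [0, 0, 0], "angular": [0, 0, 0]}]'

```text
t: 8.12
tool_pos: [0.4825, -0.2361, 0.1545]
eef_rot: [3.034, 0.813, 0.001]
wrist_force: [-0.8, -2.1, 2.2]
grip_width: 0.0295
grip_force: 60.8
```

```bash
python3 look.py
```

```text
8.1167 [ 0.4825 -0.2361  0.1545] [-0.75009233 -2.07791078  2.15351119] 0.029544200433209284
foot min z 0.0633 [ 0.4887 -0.232   0.0989]
rim plane 195 [0.0091 0.0166 0.0636] lean deg 1.08
```

>>> servo_tool --increments '[{"translation": [0, 0, -0.08], "angular": [0, 0, 0]}, {"translation": [0.107, -0.185, -0.08], "angular": [0, 0, 0]}, {"translation": [0.213, -0.37, -0.08], "angular": [0, 0, 0]}, {"translation": [0.213, -0.37, -0.04], "angular": [0, 0, 0]}, {"translation": [0.213, -0.37, -0.018], "angular": [0, 0, 0]}, {"translation": [0.213, -0.37, -0.004], "angular": [0, 0, 0]}, {"translation": [0.213, -0.37, 0.01], "angular": [0, 0, 0]}, {"translation": [0.213, -0.37, 0.02], "angular": [0, 0, 0]}]'

```text
t: 8.83
tool_pos: [0.4828, -0.1714, 0.1526]
eef_rot: [-3.033, -0.811, -0.001]
wrist_force: [-6.0, 9.5, 31.7]
grip_width: 0.0297
grip_force: 64.4
```

>>> servo_tool --increments '[{"translation": [0, 0, 0], "angular": [0, 0, 0]}, {"translation": [0, 0, 0], "angular": [0, 0, 0]}]'

```text
t: 9.0
tool_pos: [0.4827, -0.1715, 0.1528]
eef_rot: [-3.033, -0.811, -0.001]
wrist_force: [-5.5, 8.7, 18.3]
grip_width: 0.0294
grip_force: 63.1
```

```bash
python3 look.py
```

```text
9.0 [ 0.4827 -0.1715  0.1528] [-5.47106273  8.68641068 18.33926898] 0.029390516072096924
foot min z 0.0625 [ 0.4898 -0.1677  0.1066]
rim plane 189 [ 0.002  -0.0095  0.0616] lean deg 0.56
```

>>> servo_tool --increments '[{"translation": [0, 0, -0.08], "angular": [0, 0, 0]}, {"translation": [-0.107, 0.185, -0.08], "angular": [0, 0, 0]}, {"translation": [-0.213, 0.37, -0.08], "angular": [0, 0, 0]}, {"translation": [-0.213, 0.37, -0.04], "angular": [0, 0, 0]}, {"translation": [-0.213, 0.37, -0.025], "angular": [0, 0, 0]}, {"translation": [-0.213, 0.37, -0.014], "angular": [0, 0, 0]}, {"translation": [-0.213, 0.37, -0.003], "angular": [0, 0, 0]}, {"translation": [-0.213, 0.37, 0.003], "angular": [0, 0, 0]}]'

```text
t: 9.72
tool_pos: [0.4821, -0.2379, 0.1527]
eef_rot: [3.033, 0.811, -0.001]
wrist_force: [-8.6, -2.2, 23.9]
grip_width: 0.0297
grip_force: 63.6
```

>>> servo_tool --increments '[{"translation": [0, 0, 0], "angular": [0, 0, 0]}, {"translation": [0, 0, 0], "angular": [0, 0, 0]}]'

```text
t: 9.88
tool_pos: [0.482, -0.2379, 0.1527]
eef_rot: [3.032, 0.811, -0.001]
wrist_force: [-6.3, -3.0, 16.5]
grip_width: 0.0293
grip_force: 62.5
```

>>> servo_tool --increments '[{"translation": [0, 0, -0.08], "angular": [0, 0, 0]}, {"translation": [0.145, -0.039, -0.08], "angular": [0, 0, 0]}, {"translation": [0.291, -0.078, -0.08], "angular": [0, 0, 0]}, {"translation": [0.291, -0.078, -0.04], "angular": [0, 0, 0]}, {"translation": [0.291, -0.078, -0.025], "angular": [0, 0, 0]}, {"translation": [0.291, -0.078, -0.014], "angular": [0, 0, 0]}, {"translation": [0.291, -0.078, -0.003], "angular": [0, 0, 0]}, {"translation": [0.291, -0.078, 0.002], "angular": [0, 0, 0]}]'

```text
t: 10.55
tool_pos: [0.5147, -0.2032, 0.1526]
eef_rot: [-3.034, -0.813, -0.002]
wrist_force: [-4.7, 7.6, 25.3]
grip_width: 0.0291
grip_force: 63.4
```

>>> servo_tool --increments '[{"translation": [0, 0, 0], "angular": [0, 0, 0]}, {"translation": [0, 0, 0], "angular": [0, 0, 0]}]'

```text
t: 10.72
tool_pos: [0.5145, -0.2032, 0.1526]
eef_rot: [-3.034, -0.813, -0.002]
wrist_force: [-4.3, 6.7, 18.5]
grip_width: 0.0295
grip_force: 63.0
```

>>> servo_tool --increments '[{"translation": [0, 0, -0.08], "angular": [0, 0, 0]}, {"translation": [-0.185, -0.107, -0.08], "angular": [0, 0, 0]}, {"translation": [-0.37, -0.213, -0.08], "angular": [0, 0, 0]}, {"translation": [-0.37, -0.213, -0.04], "angular": [0, 0, 0]}, {"translation": [-0.37, -0.213, -0.025], "angular": [0, 0, 0]}, {"translation": [-0.37, -0.213, -0.014], "angular": [0, 0, 0]}, {"translation": [-0.37, -0.213, -0.003], "angular": [0, 0, 0]}, {"translation": [-0.37, -0.213, 0.002], "angular": [0, 0, 0]}]'

```text
t: 11.38
tool_pos: [0.4504, -0.2052, 0.1525]
eef_rot: [3.034, 0.811, -0.002]
wrist_force: [-12.2, 2.2, 34.0]
grip_width: 0.029
grip_force: 64.4
```

>>> servo_tool --increments '[{"translation": [0, 0, 0], "angular": [0, 0, 0]}, {"translation": [0, 0, 0], "angular": [0, 0, 0]}]'

```text
t: 11.55
tool_pos: [0.4504, -0.2052, 0.1525]
eef_rot: [3.034, 0.812, -0.002]
wrist_force: [-10.6, 2.1, 25.9]
grip_width: 0.0293
grip_force: 63.8
```

>>> servo_tool --increments '[{"translation": [0, 0, -0.2], "angular": [0, 0, 0]}, {"translation": [0, 0, -0.4], "angular": [0, 0, 0]}, {"translation": [0, 0, -0.56], "angular": [0, 0, 0]}, {"translation": [0, 0, -0.56], "angular": [0, 0, 0]}]'

```text
t: 11.88
tool_pos: [0.4536, -0.2055, 0.2392]
eef_rot: [3.03, 0.812, 0.011]
wrist_force: [0.9, 0.1, -2.1]
grip_width: 0.0295
grip_force: 60.8
```

```bash
python3 look.py pics/5.png; python3 - <<'E'
from h import *
print(Ro.from_rotvec(read_state()['eef_rot']).as_matrix().round(4).tolist(), rel([.5272,.1111,.2295])) 
E
```

```text
11.8833 [ 0.4536 -0.2055  0.2392] [ 0.94283956  0.0799382  -2.10397435] 0.029484224251306052
foot min z 0.1487 [ 0.4592 -0.2021  0.1774]
rim plane 226 [-0.0049  0.0022  0.0616] lean deg 0.31
[[0.8662, 0.4997, 0.0052], [0.4997, -0.8662, -0.0021], [0.0035, 0.0044, -1.0]] [ 1.48510014 -1.57836617  0.04673347]
```

View pics/5.png

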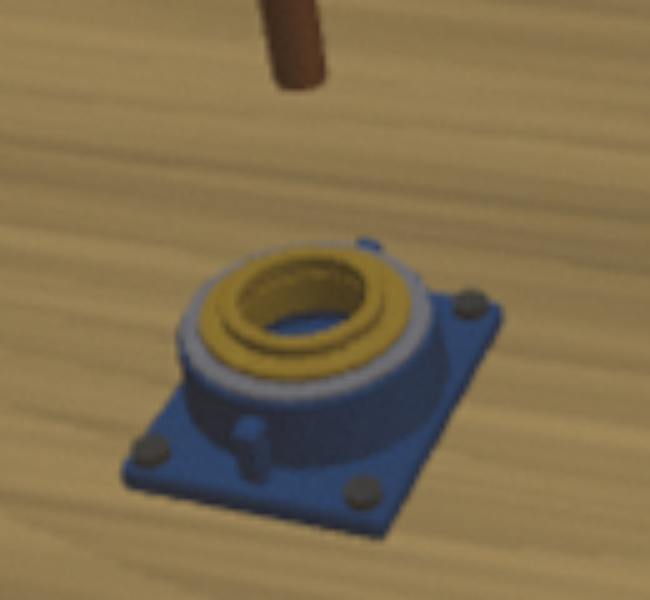

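The cup sits flat on the seat: the flange is flush all round at (310,320) and the rim is at z 0.0616. I'll take the drift back now.

>>> servo_tool --increments '[{"translation": [0.18, -0.2, 0], "angular": [0, 0, 0]}, {"translation": [0.37, -0.395, 0], "angular": [0, 0, 0]}, {"translation": [0.555, -0.59, 0], "angular": [0, 0, 0]}, {"translation": [0.742, -0.79, 0], "angular": [0, 0, 0]}]'

```text
t: 12.27
tool_pos: [0.4874, -0.0449, 0.2331]
eef_rot: [-3.034, -0.811, 0.002]
wrist_force: [0.3, 0.6, -2.3]
grip_width: 0.0295
grip_force: 60.4
```

>>> servo_tool --increments '[{"translation": [0.18, -0.2, 0], "angular": [0, 0, 0]}, {"translation": [0.37, -0.395, 0], "angular": [0, 0, 0]}, {"translation": [0.555, -0.59, 0], "angular": [0, 0, 0]}, {"translation": [0.742, -0.79, 0.05], "angular": [0, 0, 0]}, {"translation": [0.742, -0.79, 0.05], "angular": [0, 0, 0]}, {"translation": [0.742, -0.79, 0.05], "angular": [0, 0, 0]}, {"translation": [0.742, -0.79, 0.05], "angular": [0, 0, 0]}]'

```text
t: 12.85
tool_pos: [0.5242, 0.1116, 0.2252]
eef_rot: [-3.034, -0.814, 0.004]
wrist_force: [0.1, -1.3, -2.1]
grip_width: 0.0298
grip_force: 60.7
```

```bash
python3 - <<'E'
from h import *
s=read_state();print(s['t'],s['tool_pos'],Ro.from_rotvec(s['eef_rot']).as_matrix().round(4).tolist())
im,W=cloud('scene')
x,y,zz=np.moveaxis(W,-1,0)
m=(x>.45)&(x<.6)&(y>.03)&(y<.2)&(zz>.1)&(zz<.18)
for lo in np.arange(.13,.18,.01):
    k=m&(zz>lo)&(zz<lo+.01)
    if k.any(): print(lo.round(3),k.sum(),np.nanmean(W[k],0).round(4))
print(np.nanmin(zz[m]), rel([.5272,.1111,.2295]))
E
```

```text
12.85 [0.52424324 0.11161483 0.22524023] [[0.8658, 0.5004, -0.0025], [0.5004, -0.8658, -0.0006], [-0.0025, -0.0008, -1.0]]
0.13 32 [0.5296 0.1102 0.1372]
0.14 61 [0.5301 0.1101 0.1452]
0.15 59 [0.5296 0.1101 0.155 ]
0.16 67 [0.53   0.1101 0.165 ]
0.17 66 [0.5302 0.1103 0.1752]
0.1331638011166009 [ 0.01748945  0.00677369 -0.02614654]
```

>>> servo_tool --increments '[{"translation": [0.02, 0.0115, 0], "angular": [0, 0, 0]}, {"translation": [0.02, 0.0115, 0.2], "angular": [0, 0, 0]}, {"translation": [0.02, 0.0115, 0.4], "angular": [0, 0, 0]}, {"translation": [0.02, 0.0115, 0.5], "angular": [0, 0, 0]}, {"translation": [0.02, 0.0115, 0.56], "angular": [0, 0, 0]}, {"translation": [0.02, 0.0115, 0.62], "angular": [0, 0, 0]}, {"translation": [0.02, 0.0115, 0.66], "angular": [0, 0, 0]}, {"translation": [0.02, 0.0115, 0.66], "angular": [0, 0, 0]}]'

```text
t: 13.57
tool_pos: [0.5281, 0.1113, 0.1272]
eef_rot: [3.035, 0.811, -0.001]
wrist_force: [-0.7, 0.5, -2.2]
grip_width: 0.0291
grip_force: 60.5
```

In the hole with no contact force; lowering the remaining 24 mm.

>>> servo_tool --increments '[{"translation": [0, 0, 0.05], "angular": [0, 0, 0]}, {"translation": [0, 0, 0.1], "angular": [0, 0, 0]}, {"translation": [0, 0, 0.135], "angular": [0, 0, 0]}, {"translation": [0, 0, 0.155], "angular": [0, 0, 0]}, {"translation": [0, 0, 0.17], "angular": [0, 0, 0]}, {"translation": [0, 0, 0.17], "angular": [0, 0, 0]}, {"translation": [0, 0, 0.17], "angular": [0, 0, 0]}]'

```text
t: 14.15
tool_pos: [0.5282, 0.1119, 0.1023]
eef_rot: [-3.035, -0.812, -0.0]
wrist_force: [0.4, 0.4, -2.5]
grip_width: 0.0292
grip_force: 60.9
```

>>> servo_tool --increments '[{"translation": [0, 0, 0.006], "angular": [0, 0, 0]}, {"translation": [0, 0, 0.01], "angular": [0, 0, 0]}, {"translation": [0, 0, 0.01], "angular": [0, 0, 0]}]'

```text
t: 14.4
tool_pos: [0.5284, 0.112, 0.1016]
eef_rot: [3.034, 0.812, 0.001]
wrist_force: [-2.2, -0.1, 4.8]
grip_width: 0.0294
grip_force: 61.8
```

>>> servo_tool --increments '[{"translation": [0, 0, 0], "angular": [0, 0, 0]}, {"translation": [0, 0, 0], "angular": [0, 0, 0]}, {"translation": [0, 0, 0], "angular": [0, 0, 0]}, {"translation": [0, 0, 0], "angular": [0, 0, 0]}, {"translation": [0, 0, 0], "angular": [0, 0, 0]}, {"translation": [0, 0, 0], "angular": [0, 0, 0]}, {"translation": [0, 0, 0], "angular": [0, 0, 0]}, {"translation": [0, 0, 0], "angular": [0, 0, 0]}]' --grip 1

```text
t: 15.07
tool_pos: [0.5281, 0.1118, 0.1007]
eef_rot: [-3.035, -0.812, 0.0]
wrist_force: [-0.7, -0.3, -0.3]
grip_width: 0.0854
grip_force: 0.0
```

>>> servo_tool --increments '[{"translation": [0, 0, -0.1], "angular": [0, 0, 0]}, {"translation": [0, 0, -0.25], "angular": [0, 0, 0]}, {"translation": [0, 0, -0.5], "angular": [0, 0, 0]}, {"translation": [0, 0, -0.75], "angular": [0, 0, 0]}, {"translation": [0, 0, -1.0], "angular": [0, 0, 0]}, {"translation": [0, 0, -1.0], "angular": [0, 0, 0]}, {"translation": [0, 0, -1.0], "angular": [0, 0, 0]}, {"translation": [0, 0, -1.0], "angular": [0, 0, 0]}]'

```text
t: 15.73
tool_pos: [0.5279, 0.1115, 0.2505]
eef_rot: [3.034, 0.812, -0.0]
wrist_force: [0.0, 0.1, -0.9]
grip_width: 0.0855
grip_force: 0.0
```

```bash
python3 - <<'E'
from h import *
s=read_state();print(s['t'],s['tool_pos'],s['wrist_force'],s['grip_width'],np.abs(s['joint_vel']).max())
im,W=cloud('scene')
cv2.imwrite('pics/6.png',cv2.resize(im[...,::-1],(800,600)))
x,y,zz=np.moveaxis(W,-1,0)
k=(x>.45)&(x<.6)&(y>.03)&(y<.2)&(zz>.12)&(zz<.14)
print(k.sum(),np.nanmedian(W[k],0),cv2.minAreaRect(W[k][:,:2].astype(np.float32)*1000))
E
```

```text
15.7333 [0.52787247 0.11151234 0.2504506 ] [ 0.03747756  0.06186586 -0.94204807] 0.08554316519503267 0.02419210138621292
266 [0.53201228 0.11023482 0.12986853] ((527.3457641601562, 110.45718383789062), (31.353126525878906, 29.37373924255371), 30.012311935424805)
```

View pics/6.png

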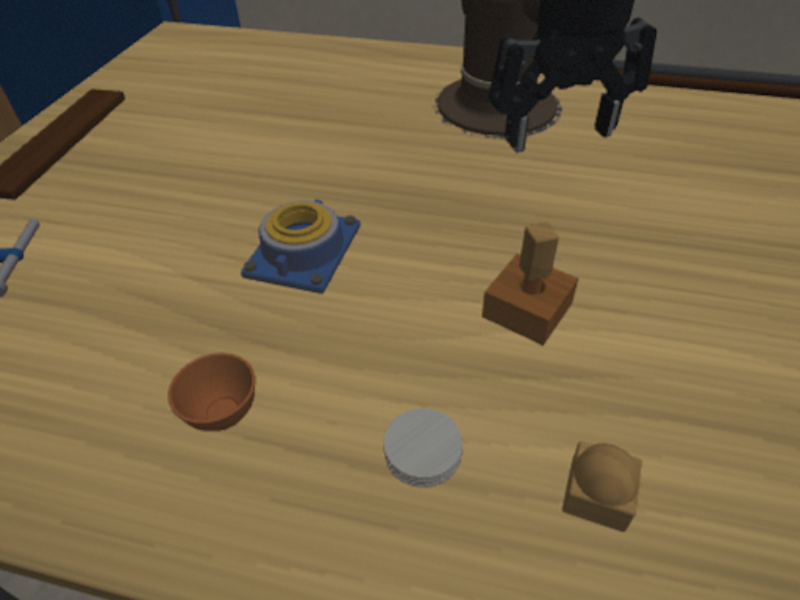

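The drift stands upright in its stand at (540,255), the cup is home at (300,222), the bystanders haven't moved, and the gripper is clear.

```bash
python3 -c "from station import *; print(sign_off())"
```

```text
the job is handed in; nothing more can be done
None
```

The cup is home and level in the housing (largest lean I measured on the way in about 2°), the drift is back upright in its stand, the bystanders are untouched, and the job was handed in at about 16 s.

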